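# Send the finished valve down the roller track

## Robot

A 7-joint arm with a two-finger parallel gripper is mounted at the origin on the work surface. World frame = base frame: x ahead of the robot, y to its left, z up, the work surface at z = 0. Lengths are in m, angles in rad, forces in N, time in s.
With the tool pointing down it reaches from about 0.425 to 0.925 m from the base axis. Payload 6.8 kg.
Tool frame: the origin (TCP) lies between the finger pads; the fingertips stand 14 mm ahead of it and the grasp point (between the pads) lies 5 mm behind it (ctrl.tip_extent is the distance from the TCP to the fingertips, in m); z points along the fingers, y is the line along which they close (so a half turn about z gives the same grasp; the last joint's range is limited). The gripper opens to 85 mm and grips with 20 to 120 N. Pads are 22 mm wide; open, the fingers measure 114 mm over their backs; the gripper's body (76 mm by 85 mm) begins 54 mm behind the grasp point. The pads swing forward as they close: fully open they stand 13 mm farther back than shut.
Start: joints at [0.996, 0.477, 0.022, 1.555, -0.011, 1.109, -0.083], TCP at [0.304, -0.603, 0.245] pointing down, gripper open.
Joint ranges: [-2.96, 2.96], [-0.34, 2.1], [-1.41, 1.46], [0.24, 2.44], [-1.37, 4.51], [0.17, 1.92], [-2.96, 2.96]. Speed limits (rad/s): [2.39, 2.39, 3.14, 3.14, 3.14, 3.14, 3.14].

## Interface

Orientations are given as a unit quaternion [x, y, z, w].
In Python, from bench import ctrl, get_image, camera_info gives the robot as it stands.
- The arm moves only by the shell command python3 -m creep 'ROWS'. ROWS is JSON, one flat list of numbers, 7 for each row, row after row: the shift along the tool's x, y, z normalised to -1 to 1, where 1 is 150 mm, then the turn, a rotation vector about the tool's x, y, z normalised to -1 to 1, where 1 is 90 degrees, then the closure, from -1 (fully open) to 1 (shut). In form: [dx, dy, dz, wx, wy, wz, claw, dx, dy, dz, wx, wy, wz, claw, ...]. A call has 1 to 5 rows; each row is the pose to reach, as a shift and turn from the pose commanded when the call began, along the tool's axes at that moment; what a row does not reach only later rows make up. A row lasts 1/8 s, in which the tool goes at most 62.5 mm and 10.7 degrees, less where a joint would pass 70% of its speed; a pose out of reach is approached as far as the arm can. A call with a number of a shift or a turn outside -1 to 1 is refused whole. A call with a gripper value outside its range is refused whole. The fingers move at their own pace and stop on an object; the grip force is fixed at half the most. Time passes only in rows, so rows that repeat a pose let the fingers close. It gives the time, the measured TCP pose, the force, the opening and the grip force at its end, in the units of the state.
- ctrl.read_state(): the state, without advancing time (a new reading comes with each control period).
- get_image(name): name is "scene" or "top" or "wrist"; returns the picture (384x512x3 uint8, red, green, blue); there is no depth.
- camera_info(name): a dict with "K" (3x3 intrinsics, pixels), "extrinsics" (4x4, takes a point from camera to world coordinates). Camera axes: x right, y down, z forward; pixel columns grow to the right and rows downward; lengths in m; the calibration is good to about 2 mm. A picture is of the moment at which its call begins: read the wrist's pose just before it. camera_info takes no time and is no camera call; for the wrist camera it gives the pose at the moment of the call.
- ctrl.finish_job(): hands the job in; it is judged then, once.
The state is a dict: "t": time; "q": joint angles; "qvel": joint speeds; "joint_torque": joint torques, N m; "eef_pos": TCP position; "tcp_rot": TCP orientation; "contact_force": force on the tool from outside, world axes, zero at the start; "wrist_torque": the same for the moment, N m; "opening": finger opening in m; "grip_force": force on a finger pad.
Only numpy, scipy, OpenCV 4.12 (cv2) and the standard library are available. Lean on these libraries where they do the work, as an engineer would, in place of code of your own. Each camera call takes 0.05 s, during which the arm holds its last target. There are 200 camera calls.

## Task

Three red carriers with black valves stand on the bench; only one valve is finished, with its pale cream seal ring on the mouth. Pick up that carrier and set it gently, not dropped, on the rollers in the high half of the sloped roller track, lengthwise between the rails, and let it go so that it rolls down and comes to rest against the yellow end stop. Leave the other two carriers where they stand.

Things in the scene. Friction and masses are not known exactly. Their poses are not given: they have to be found in the camera images.
- finished: Red carrier plate 100 (its x) x 70 (its y) x 12 mm with a black round valve, 50 mm diameter, fixed upright on its centre from 12 to 67 mm above the plate's underside: grip it there from above (stubs below 27 mm at +x and -x). Cream seal ring (45 mm outside, 26 mm inside) on the mouth, top at 68.5 mm. 0.2 to 0.42 kg. Origin: centre of the plate's underside, z up.
- unsealed: Bystander, leave alone: carrier and valve of the same sizes and origin as the finished one, but with an open, all-black mouth.
- plugged: Bystander, leave alone: carrier and valve of the same sizes and origin as the finished one, but with a blue plug in the mouth (42 mm across, 1 mm proud).
- track: Fixed roller track, 420 x 106 mm. Origin on the table under its middle, z up, +x downhill (6 degrees). Free steel rollers (20 mm diameter, axles along y), tops at height 82 mm at x=0, 96 mm at x=-130 mm (a good place to load), 62 mm at the stop. Rails: inner faces y=+-47 mm, 12 mm above the rollers. Yellow stop's face: x=190 mm, so a carrier ends at x=140 mm. It rolls there by itself in 1 to 3 s.
There are look-alikes about, which are no part of the job. What is shaped like the finished but purple is not meant.

How it is judged:
By the outcome, as a careful person would: the job done as asked, in the order asked, and still so for the second after the job is handed in, with the robot touching nothing.
It also fails if it takes over 42 s, if anything falls off the work surface, if the arm or the gripper's body presses on something with over 40 N, if the wrist force passes 120 N, or if a joint passes its speed limit or range.

## Working session

There is one attempt and no reset: what is moved stays moved. The work goes in short steps, Python scripts to look and compute and a shell command to move; the robot and the scene stay as the last step left them, time stands still between calls to the robot, and variables do not carry over. Pictures are saved under pics/ and viewed, at most 10 in all, crops included, and the job is handed in when it is done.

```bash
mkdir -p pics; ls
python3 - <<'E'
from bench import ctrl,get_image,camera_info
import cv2,numpy as np
for n in("scene","top"):
    cv2.imwrite(f"pics/{n}0.png",cv2.cvtColor(get_image(n),cv2.COLOR_RGB2BGR))
    c=camera_info(n);print(n,np.round(c["K"],1).tolist(),np.round(c["extrinsics"],3).tolist())
s=ctrl.read_state();print(s["eef_pos"],s["tcp_rot"],s["t"])
E
```

```text
pics
scene [[429.9, 0.0, 259.5], [0.0, 429.9, 192.7], [0.0, 0.0, 1.0]] [[0.032, 0.553, -0.832, 1.367], [0.999, -0.027, 0.02, 0.069], [-0.011, -0.833, -0.554, 0.646], [0.0, 0.0, 0.0, 1.0]]
top [[408.0, 0.0, 249.9], [0.0, 408.0, 187.5], [0.0, 0.0, 1.0]] [[-0.002, -0.982, 0.188, 0.309], [-1.0, -0.002, -0.019, 0.101], [0.019, -0.188, -0.982, 0.882], [0.0, 0.0, 0.0, 1.0]]
[ 0.30353438 -0.60233626  0.24441764] [ 9.72880981e-01  2.31304818e-01 -2.48834283e-04 -7.85016245e-04] 0.1
```

View pics/top0.png

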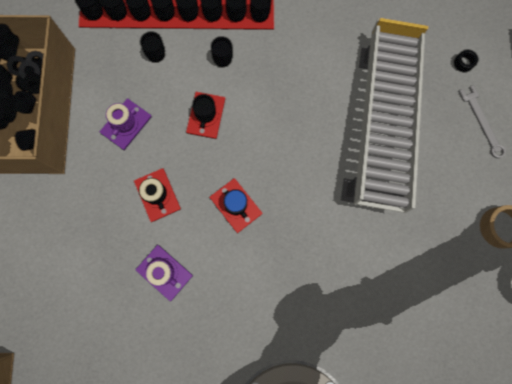

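View pics/scene0.png

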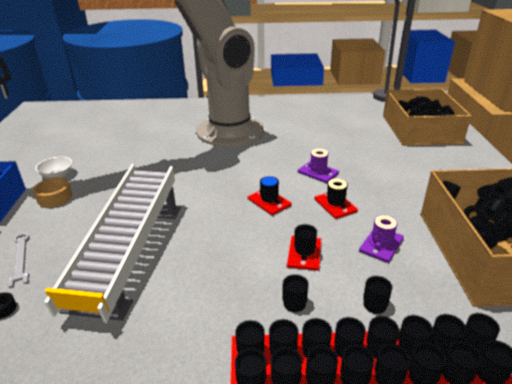

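Candidates in the top view, by pixel:
- (157,193): red plate with a cream ring.
- (206,113): red plate, all-black mouth (unsealed).
- (236,204): red plate, blue plug.
- (124,120) and (163,272): purple look-alikes with cream rings.

The red plate at (157,193) fits. I'll confirm it in an enlarged crop, with the track beside it.

```bash
cat > h.py <<'E'
import cv2,numpy as np
from bench import ctrl,get_image,camera_info
def ray(n,uv):
    c=camera_info(n);T=np.array(c["extrinsics"]);d=T[:3,:3]@np.linalg.solve(c["K"],[uv[0],uv[1],1.]);return T[:3,3],d
def cast(n,uv,z):
    o,d=ray(n,uv);return o+d*(z-o[2])/d[2]
E
python3 - <<'E'
from h import *
im=cv2.imread("pics/top0.png")
a=cv2.resize(im[155:230,120:195],(400,400),interpolation=cv2.INTER_CUBIC)
b=cv2.resize(im[10:220,335:435],None,fx=2.8,fy=2.8,interpolation=cv2.INTER_CUBIC)
o=np.zeros((588,700,3),np.uint8);o[:400,:400]=a;o[:588,410:410+280]=b[:588]
cv2.imwrite("pics/crop.png",o)
h=cv2.cvtColor(im,cv2.COLOR_BGR2HSV)
red=cv2.inRange(h,(0,150,80),(8,255,255))|cv2.inRange(h,(172,150,80),(180,255,255))
for c in cv2.findContours(red,0,2)[0]:
    if cv2.contourArea(c)<300: continue
    r=cv2.minAreaRect(c); P=np.array([cast("top",p,.012)[:2] for p in cv2.boxPoints(r)])
    e=np.diff(np.vstack([P,P[:1]]),axis=0)
    print("red",np.round(r[0],1),P.mean(0).round(4),np.linalg.norm(e,axis=1)[:2].round(3),np.degrees(np.arctan2(e[:2,1],e[:2,0])).round(1))
cr=cv2.inRange(h,(15,20,150),(35,130,255))
for c in cv2.findContours(cr,0,2)[0]:
    if cv2.contourArea(c)<150: continue
    r=cv2.minEnclosingCircle(c);print("cream",np.round(r,1) if 0 else r,cast("top",r[0],.0685).round(4))
ye=cv2.inRange(h,(18,150,100),(32,255,255))
for c in cv2.findContours(ye,0,2)[0]:
    if cv2.contourArea(c)<50: continue
    print("yellow",cv2.boxPoints(cv2.minAreaRect(c)).round(1).tolist())
E
```

```text
red [235.3 205.1] [0.4376 0.1155] [0.068 0.098] [ -50.8 -142. ]
red [156.6 194.7] [0.4602 0.2848] [0.068 0.099] [ -65.7 -155.6]
red [205.3 114.7] [0.6422 0.1835] [0.099 0.068] [ -10.2 -102.7]
red [176.  14.] [0.8915 0.2558] [0.458 0.073] [-89.3 179.3]
cream ((157.97154235839844, 272.7195129394531), 11.451581954956055) [0.296  0.2639 0.0685]
cream ((150.61764526367188, 189.23529052734375), 11.265419960021973) [0.461  0.2853 0.0685]
cream ((117.05555725097656, 113.94444274902344), 10.371294975280762) [0.6209 0.3621 0.0685]
yellow [[376.79998779296875, 30.100000381469727], [378.79998779296875, 18.100000381469727], [426.29998779296875, 26.100000381469727], [424.29998779296875, 38.099998474121094]]
```

View pics/crop.png

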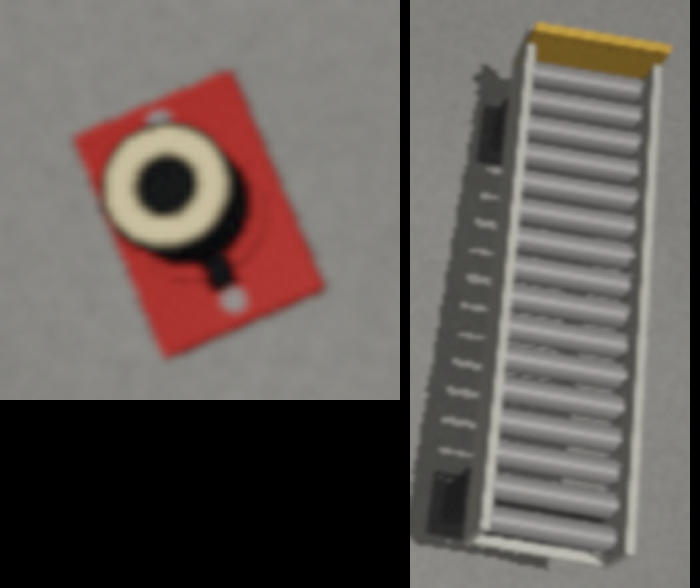

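The crop confirms the target: a red plate at full-image (157,193) with a cream ring around an open mouth. The track's high end is at the bottom of the image, near (388,205), and its yellow stop is at the top. Next I'll work out the track pose from the rail ends and the poses to move to.

```bash
cat >> h.py <<'E'
from scipy.spatial.transform import Rotation as R
def plan(pos,Rt):
    "shift (units) and turn (units) from present pose"
    s=ctrl.read_state();R0=R.from_quat(s["tcp_rot"])
    d=R0.inv().apply(np.array(pos)-s["eef_pos"])/.15
    w=(R0.inv()*Rt).as_rotvec()/(np.pi/2)
    return d.round(3),w.round(3)
def down(yaw): # tool x at yaw, z down
    c,s=np.cos(yaw),np.sin(yaw);return R.from_matrix(np.array([[c,s,0],[s,-c,0],[0,0,-1]]))
E
python3 - <<'E'
from h import *
im=cv2.imread("pics/top0.png")
h=cv2.cvtColor(im,cv2.COLOR_BGR2HSV)
# rails: bright pixels, per row, near clicked lines
L0,L1=np.array([362.5,198.6]),np.array([378.2,26.1]);R0,R1=np.array([414.3,207.1]),np.array([423.6,34.3])
t=np.tan(np.radians(6));out={}
g=im.min(2).astype(float)
for n,A,B in(("L",L0,L1),("R",R0,R1)):
    P=[]
    for f in np.linspace(.03,.95,40):
        p=A+f*(B-A);v=int(round(p[1]));u=np.arange(int(p[0])-4,int(p[0])+6);w=np.clip(g[v,u]-165,0,None)
        if w.sum()>10:
            z=.116-f*(.116-.074);P.append(cast("top",((w*u).sum()/w.sum(),v),z))
    P=np.array(P);l=cv2.fitLine(P[:,:2].astype(np.float32),cv2.DIST_HUBER,0,.001,.001).ravel();l=l*(np.sign(l[0])) if 0 else l
    a=np.degrees(np.arctan2(l[1],l[0]));out[n]=l;print(n,len(P),l.round(4),a)
    print(" ends",cast("top",A,.116).round(4),cast("top",B,.074).round(4))
print(np.dot(out["L"][2:]-out["R"][2:],[-out["R"][1],out["R"][0]]))
for p in([376.8,30.1],[424.3,38.1]):print("stop",cast("top",p,.06).round(4))
s=ctrl.read_state();print(R.from_quat(s["tcp_rot"]).as_matrix().round(2).tolist(),s["q"])
for y in(24.4,-65.6,114.4,-155.6):print(y,plan([.461,.285,.15],down(np.radians(y))))
E
```

```text
L 6 [ 0.9835 -0.1812  0.4967 -0.1388] -10.437847
 ends [ 0.4346 -0.1293  0.116 ] [ 0.8252 -0.1974  0.074 ]
R 3 [ 0.983  -0.1835  0.4613 -0.2339] -10.575684
 ends [ 0.4183 -0.2279  0.116 ] [ 0.8064 -0.2964  0.074 ]
0.09998721
stop [ 0.8243 -0.1988  0.06  ]
stop [ 0.8058 -0.3041  0.06  ]
[[0.89, 0.45, -0.0], [0.45, -0.89, 0.0], [-0.0, -0.0, -1.0]] [ 0.99590745  0.47773094  0.02232797  1.55634295 -0.01149133  1.10929379
 -0.08308844]
24.4 (array([ 3.6  , -4.809,  0.637]), array([-0.001,  0.   ,  0.026]))
-65.6 (array([ 3.6  , -4.809,  0.637]), array([-1.000e-03,  1.000e-03,  1.026e+00]))
114.4 (array([ 3.6  , -4.809,  0.637]), array([-0.001, -0.001, -0.974]))
-155.6 (array([ 3.6  , -4.809,  0.637]), array([-0.   , -0.002, -1.974]))
```

Target plate: centre (0.461, 0.285), long axis at 24.4°. Track: origin about (0.633, -0.215), yaw about -10.1°, loading point about (0.505, -0.193). Moving now, bowing out around the base.

```bash
python3 -m creep '[0.33,-0.23,0,0,0,0,-1, 0.66,-0.47,0,0,0,0,-1, 1,-0.7,0,0,0,0,-1]'; python3 -m creep '[0.33,-0.23,0,0,0,0,-1, 0.66,-0.47,0,0,0,0,-1, 1,-0.7,0,0,0,0,-1]'
python3 - <<'E'
from h import *
print(plan([.461,.285,.15],down(np.radians(24.4))))
E
```

```text
t: 0.48
eef_pos: [0.3908, -0.4397, 0.2449]
tcp_rot: [0.973, 0.231, -0.0, -0.0]
contact_force: [0.3, 0.3, -0.5]
opening: 0.0851
grip_force: 0.0
t: 0.85
eef_pos: [0.4775, -0.2784, 0.2451]
tcp_rot: [0.973, 0.231, -0.0, -0.0]
contact_force: [1.3, -0.6, -0.1]
opening: 0.0854
grip_force: 0.0
(array([ 1.591, -3.404,  0.634]), array([-0.   ,  0.   ,  0.026]))
```

```bash
python3 -m creep '[0.17,-0.36,0,0,0,0,-1, 0.34,-0.72,0,0,0,0,-1, 0.47,-1,0,0,0,0,-1]' >/dev/null; python3 -m creep '[0.17,-0.36,0,0,0,0,-1, 0.34,-0.72,0,0,0,0,-1, 0.47,-1,0,0,0,0,-1]'>/dev/null; python3 -m creep '[0.17,-0.36,0.1,0,0,0,-1, 0.34,-0.72,0.2,0,0,0,-1, 0.47,-1,0.2,0,0,0.026,-1, 0.47,-1,0.2,0,0,0.026,-1]'
python3 - <<'E'
from h import *
print(plan([.461,.285,.15],down(np.radians(24.4))))
E
```

```text
t: 2.1
eef_pos: [0.4623, 0.2211, 0.2151]
tcp_rot: [0.977, 0.215, -0.0, -0.001]
contact_force: [0.4, -0.7, 0.1]
opening: 0.0854
grip_force: 0.0
(array([ 0.171, -0.39 ,  0.435]), array([-0.001, -0.   ,  0.004]))
```

```bash
python3 -m creep '[0.1,-0.2,0,0,0,0,-1, 0.17,-0.39,0.05,0,0,0,-1, 0.17,-0.39,0.05,0,0,0,-1]'
python3 - <<'E'
from h import *
im=cv2.cvtColor(get_image("wrist"),cv2.COLOR_RGB2BGR);cv2.imwrite("pics/w1.png",im)
h=cv2.cvtColor(im,cv2.COLOR_BGR2HSV)
red=cv2.inRange(h,(0,150,60),(8,255,255))|cv2.inRange(h,(172,150,60),(180,255,255))
c=max(cv2.findContours(red,0,2)[0],key=cv2.contourArea);r=cv2.minAreaRect(c)
P=np.array([cast("wrist",p,.012)[:2] for p in cv2.boxPoints(r)]);e=np.diff(P,axis=0)
print(P.mean(0),np.linalg.norm(e,axis=1),np.degrees(np.arctan2(e[:,1],e[:,0])))
cr=cv2.inRange(h,(15,20,130),(35,150,255))
for c in cv2.findContours(cr,0,2)[0]:
    if cv2.contourArea(c)>400:
        q=cv2.minEnclosingCircle(c);print(q,cast("wrist",q[0],.0685))
print(plan([.461,.285,.05],down(np.radians(24.4))))
E
```

```text
t: 2.48
eef_pos: [0.4618, 0.2817, 0.2072]
tcp_rot: [0.977, 0.213, -0.001, -0.0]
contact_force: [0.4, -0.6, 0.0]
opening: 0.0855
grip_force: 0.0
[0.46412246 0.28247841] [0.06682819 0.09788752 0.07276991] [ -65.61642101 -153.96671127  114.36420948]
((203.9342041015625, 319.0), 19.170507431030273) [0.29930168 0.26228121 0.0685    ]
((248.9547882080078, 181.57962036132812), 23.099384307861328) [0.46411109 0.28173016 0.0685    ]
(array([ 0.007, -0.034,  1.049]), array([0.   , 0.001, 0.001]))
```

View pics/w1.png

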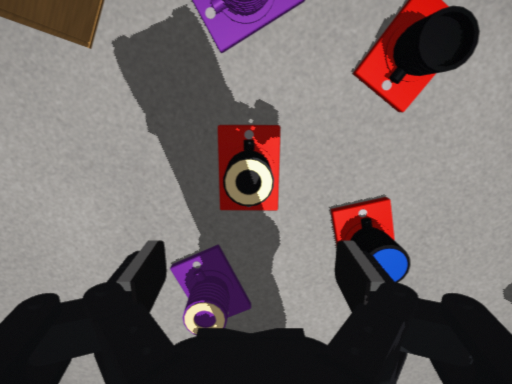

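The wrist view shows the cream-ringed red carrier at (249,180), square to the gripper, with the neighbours clear of the fingers. Descending to grip.

```bash
python3 -m creep '[0,-0.01,0.35,0,0,0,-1, 0,-0.01,0.7,0,0,0,-1, 0,-0.01,0.85,0,0,0,-1]'; python3 -m creep '[0,0,0.1,0,0,0,-1, 0,0,0.18,0,0,0,-1, 0,0,0.18,0,0,0,-1]'; python3 -m creep '[0,0,0,0,0,0,1, 0,0,0,0,0,0,1, 0,0,0,0,0,0,1, 0,0,0,0,0,0,1, 0,0,0,0,0,0,1]'
```

```text
t: 2.9
eef_pos: [0.4612, 0.2784, 0.0776]
tcp_rot: [0.978, 0.21, -0.002, 0.002]
contact_force: [0.6, 0.5, 0.8]
opening: 0.0854
grip_force: 0.0
t: 3.28
eef_pos: [0.4621, 0.2815, 0.0532]
tcp_rot: [0.977, 0.211, -0.0, 0.0]
contact_force: [0.3, 0.2, 1.2]
opening: 0.0853
grip_force: 0.0
t: 3.9
eef_pos: [0.4626, 0.2827, 0.0546]
tcp_rot: [0.977, 0.211, 0.001, -0.0]
contact_force: [-1.6, 0.0, 6.6]
opening: 0.0483
grip_force: 61.3
```

```bash
python3 -m creep '[0,0,-0.2,0,0,0,1, 0,0,-0.5,0,0,0,1, 0,0,-0.8,0,0,0,1, 0,0,-1,0,0,0,1, 0,0,-1,0,0,0,1]'
python3 - <<'E'
from h import *
cv2.imwrite("pics/w2.png",cv2.cvtColor(get_image("wrist"),cv2.COLOR_RGB2BGR))
y=np.radians(-10.1);print(plan([.505,-.193,.22],down(y)))
E
```

```text
t: 4.53
eef_pos: [0.463, 0.2828, 0.2057]
tcp_rot: [0.977, 0.211, 0.002, -0.001]
contact_force: [-0.1, 0.5, -2.9]
opening: 0.0484
grip_force: 63.0
(array([-1.047,  3.001, -0.109]), array([-0.   , -0.001,  0.383]))
```

View pics/w2.png

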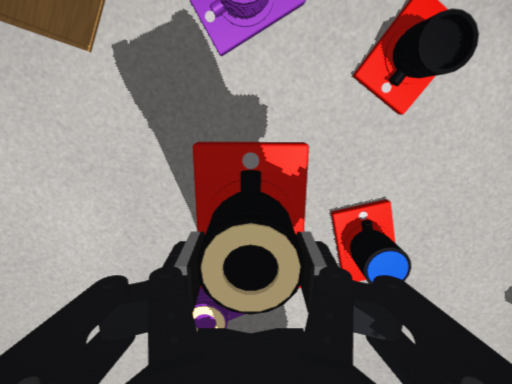

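The carrier is held square and level, ring up, at (250,268). The others haven't moved. Carrying it to the track.

```bash
python3 -m creep '[-0.08,0.22,-0.05,0,0,0,1, -0.18,0.5,-0.1,0,0,0,1, -0.27,0.78,-0.1,0,0,0,1, -0.35,1,-0.1,0,0,0,1]' >/dev/null; python3 -m creep '[-0.1,0.28,0,0,0,0,1, -0.2,0.56,0,0,0,0,1, -0.29,0.82,0,0,0,0,1, -0.35,1,0,0,0,0,1]' >/dev/null;  python3 -m creep '[-0.1,0.28,0,0,0,0.09,1, -0.2,0.56,0,0,0,0.18,1, -0.29,0.82,0,0,0,0.28,1, -0.35,1,0,0,0,0.38,1, -0.35,1,0,0,0,0.383,1]'
python3 - <<'E'
from h import *
cv2.imwrite("pics/t2.png",cv2.resize(cv2.cvtColor(get_image("top"),cv2.COLOR_RGB2BGR)[0:260,230:490],None,fx=2.3,fy=2.3,interpolation=cv2.INTER_CUBIC))
cv2.imwrite("pics/w3.png",cv2.cvtColor(get_image("wrist"),cv2.COLOR_RGB2BGR))
y=np.radians(-10.1);a=np.radians(6)
Rt=R.from_rotvec(a*np.array([-np.sin(y),np.cos(y),0]))*down(y)
print(plan([.505,-.193,.22],Rt))
E
```

```text
t: 6.2
eef_pos: [0.5029, -0.1955, 0.2161]
tcp_rot: [0.996, -0.09, -0.002, 0.0]
contact_force: [-0.8, 1.0, -3.4]
opening: 0.0482
grip_force: 63.2
(array([ 0.011,  0.004, -0.023]), array([-0.   , -0.065,  0.001]))
```

View pics/w3.png

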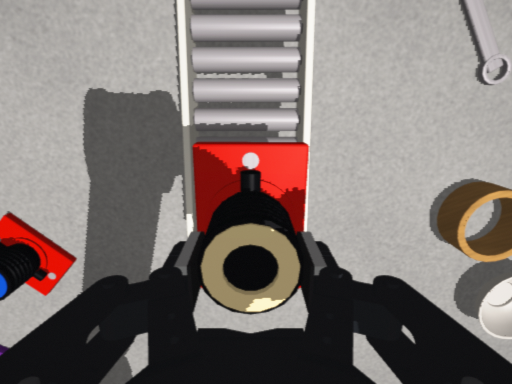

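Run:
```python
from h import *
im=cv2.imread("pics/w3.png").min(2).astype(int)
y=np.radians(-10.1);ux=np.array([np.cos(y),np.sin(y),0]);uy=np.array([-np.sin(y),np.cos(y),0]);O=np.array([.633,-.215,.094])
n=np.array([0,0,1.])+np.tan(np.radians(6))*ux
for v in range(4,128,15):
    row=im[v];o=[]
    for lo,hi in((170,192),(297,320)):
        k=[u for u in range(lo,hi) if row[u]>205]
        if not k: o.append(None);continue
        q=np.mean(k);c,d=ray("wrist",(q,v));p=c+d*(n@(O-c))/(n@d)-O
        o.append((k[0],k[-1],round(p@ux,4),round(p@uy,4)))
    print(v,o)
```

```text
4 [(178, 183, np.float64(0.0149), np.float64(0.0525)), (308, 314, np.float64(0.0149), np.float64(-0.0472))]
19 [(178, 184, np.float64(0.0045), np.float64(0.0526)), (308, 314, np.float64(0.0045), np.float64(-0.0476))]
34 [(179, 184, np.float64(-0.0061), np.float64(0.0526)), (307, 313, np.float64(-0.0061), np.float64(-0.0473))]
49 [(180, 185, np.float64(-0.0169), np.float64(0.0523)), (307, 313, np.float64(-0.0169), np.float64(-0.0477))]
64 [(180, 186, np.float64(-0.0279), np.float64(0.0524)), (306, 312, np.float64(-0.0279), np.float64(-0.0473))]
79 [(181, 186, np.float64(-0.0391), np.float64(0.0525)), (306, 312, np.float64(-0.039), np.float64(-0.0478))]
94 [(182, 187, np.float64(-0.0505), np.float64(0.0522)), (305, 311, np.float64(-0.0504), np.float64(-0.0474))]
109 [(182, 188, np.float64(-0.0621), np.float64(0.0523)), (305, 311, np.float64(-0.062), np.float64(-0.0478))]
124 [(183, 188, np.float64(-0.0739), np.float64(0.0523)), (304, 310, np.float64(-0.0739), np.float64(-0.0475))]
```

View pics/t2.png

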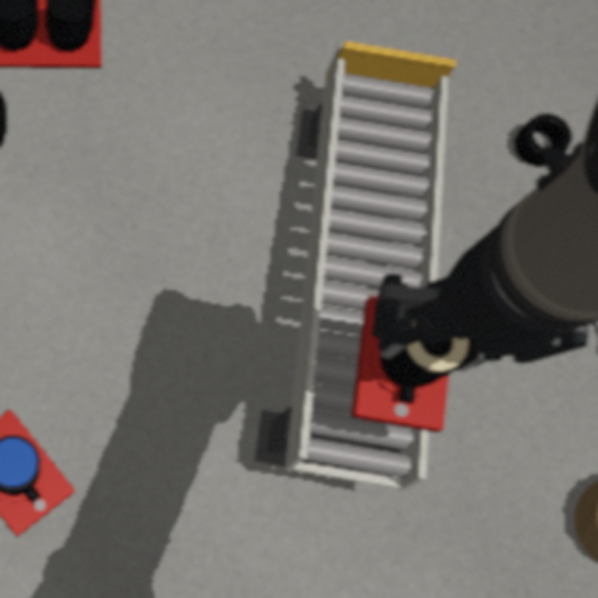

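Square in yaw; the track lies about 2.5 mm to +y of my estimate. Adding the 6° tilt and computing the approach and seating shifts.

```bash
cat >> h.py <<'E'
y=np.radians(-10.1);Rt=R.from_rotvec(np.radians(6)*np.array([-np.sin(y),np.cos(y),0]))*down(y)
E
python3 - <<'E'
from h import *
print(plan([.511,-.1907,.165],Rt))
E
```

```text
(array([ 0.049, -0.018,  0.344]), array([-0.   , -0.065,  0.001]))
```

```bash
python3 -m creep '[0.05,-0.018,0,0,-0.065,0,1, 0.05,-0.018,0.15,0,-0.065,0,1, 0.05,-0.018,0.3,0,-0.065,0,1, 0.05,-0.018,0.34,0,-0.065,0,1, 0.05,-0.018,0.34,0,-0.065,0,1]'
python3 - <<'E'
from h import *
print(plan([.511,-.1907,.150],Rt))
im=cv2.cvtColor(get_image("scene"),cv2.COLOR_RGB2BGR)
cv2.imwrite("pics/s3.png",cv2.resize(im[120:340,30:250],None,fx=2.7,fy=2.7,interpolation=cv2.INTER_CUBIC))
E
```

```text
t: 6.92
eef_pos: [0.5122, -0.1907, 0.1671]
tcp_rot: [0.995, -0.087, -0.051, -0.005]
contact_force: [-0.2, -0.8, -1.9]
opening: 0.0486
grip_force: 63.2
(array([0.004, 0.001, 0.114]), array([-0.   , -0.001,  0.001]))
```

View pics/s3.png

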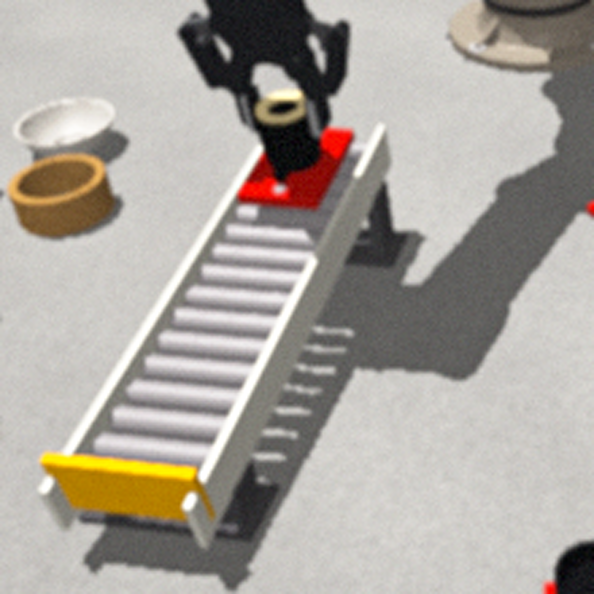

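The carrier hangs parallel to and just above the top rollers, between the rails, with the plate near (297,175) in the crop. Lowering in small steps and watching the force.

```bash
python3 -m creep '[0,0,0.04,0,0,0,1, 0,0,0.075,0,0,0,1, 0,0,0.075,0,0,0,1, 0,0,0.075,0,0,0,1]'; python3 -m creep '[0,0,0.015,0,0,0,1, 0,0,0.015,0,0,0,1]'
```

```text
t: 7.48
eef_pos: [0.5113, -0.1914, 0.1562]
tcp_rot: [0.995, -0.088, -0.051, -0.004]
contact_force: [0.3, 0.1, -2.7]
opening: 0.0482
grip_force: 63.2
t: 7.72
eef_pos: [0.5109, -0.1913, 0.1537]
tcp_rot: [0.995, -0.088, -0.051, -0.004]
contact_force: [-1.0, -1.1, -3.1]
opening: 0.0484
grip_force: 63.2
```

```bash
python3 -m creep '[0,0,0.013,0,0,0,1, 0,0,0.013,0,0,0,1]'
```

```text
t: 7.98
eef_pos: [0.5107, -0.1913, 0.1518]
tcp_rot: [0.995, -0.088, -0.051, -0.004]
contact_force: [-0.6, 0.4, -3.4]
opening: 0.0485
grip_force: 63.2
```

```bash
python3 -m creep '[0,0,0.01,0,0,0,1, 0,0,0.01,0,0,0,1]' | grep -E "eef|cont"; python3 -m creep '[0,0,0.008,0,0,0,1, 0,0,0.008,0,0,0,1]'| grep -E "eef|cont"
```

```text
eef_pos: [0.5106, -0.1913, 0.1503]
contact_force: [0.3, -0.2, -2.9]
eef_pos: [0.5113, -0.1914, 0.1499]
contact_force: [0.1, -0.5, 1.3]
```

The force has risen by 4 N, so the carrier is resting on the rollers. Letting go.

```bash
python3 -m creep '[0,0,0,0,0,0,-1, 0,0,0,0,0,0,-1, 0,0,0,0,0,0,-1, 0,0,0,0,0,0,-1, 0,0,0,0,0,0,-1]'; python3 -m creep '[0,0,-0.1,0,0,0,-1, 0,0,-0.3,0,0,0,-1, 0,0,-0.6,0,0,0,-1, 0,0,-0.8,0,0,0,-1, 0,0,-0.8,0,0,0,-1]';python3 -m creep '[0,0,0,0,0,0,-1, 0,0,0,0,0,0,-1, 0,0,0,0,0,0,-1, 0,0,0,0,0,0,-1, 0,0,0,0,0,0,-1]'; python3 -m creep '[0,0,0,0,0,0,-1, 0,0,0,0,0,0,-1, 0,0,0,0,0,0,-1, 0,0,0,0,0,0,-1, 0,0,0,0,0,0,-1]' >/dev/null
python3 - <<'E'
from h import *
def red():
    im=cv2.cvtColor(get_image("top"),cv2.COLOR_RGB2BGR);h=cv2.cvtColor(im,cv2.COLOR_BGR2HSV)
    m=cv2.inRange(h,(0,150,60),(8,255,255))|cv2.inRange(h,(172,150,60),(180,255,255))
    print([tuple(np.round(cv2.minAreaRect(c)[0],1)) for c in cv2.findContours(m,0,2)[0] if cv2.contourArea(c)>100]);return im
red();im=red()
s=cv2.cvtColor(get_image("scene"),cv2.COLOR_RGB2BGR)
a=cv2.resize(s[120:340,30:250],(400,400));b=cv2.resize(im[0:220,280:500],(400,400))
cv2.imwrite("pics/end.png",np.hstack([a,b]))
E
```

```text
t: 9.1
eef_pos: [0.5105, -0.1913, 0.1492]
tcp_rot: [0.995, -0.088, -0.051, -0.004]
contact_force: [0.7, 0.5, -0.2]
opening: 0.0853
grip_force: 0.0
t: 9.72
eef_pos: [0.5245, -0.1938, 0.2723]
tcp_rot: [0.995, -0.088, -0.048, -0.004]
contact_force: [0.6, 0.0, -0.6]
opening: 0.0854
grip_force: 0.0
t: 10.35
eef_pos: [0.5225, -0.1934, 0.2684]
tcp_rot: [0.995, -0.088, -0.051, -0.005]
contact_force: [0.1, -0.1, 1.0]
opening: 0.0858
grip_force: 0.0
[(np.float64(235.7), np.float64(205.2)), (np.float64(205.3), np.float64(114.7)), (np.float64(398.2), np.float64(50.1)), (np.float64(176.0), np.float64(14.0))]
[(np.float64(235.7), np.float64(205.2)), (np.float64(205.3), np.float64(114.7)), (np.float64(398.2), np.float64(50.1)), (np.float64(176.0), np.float64(14.0))]
```

View pics/end.png

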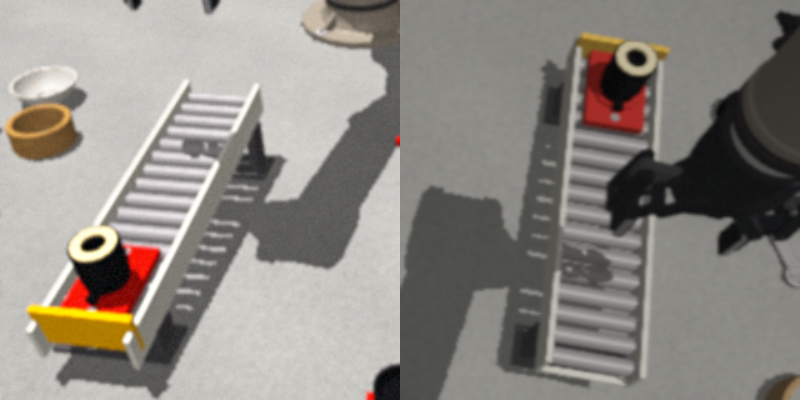

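The carrier stands against the yellow stop, between the rails and upright, at (110,275) in the left half. It isn't moving, and the other two carriers haven't moved.

```bash
python3 -c "
from bench import ctrl;print(ctrl.finish_job())"
```

```text
the job is handed in; nothing more can be done
None
```

The finished, cream-ringed carrier was set gently on the high half of the track, rolled down by itself and rests against the yellow stop; the other two carriers were left where they stood, and the job is handed in.

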